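# Clip the hold-down board into the gift chest

### The job

Get the cutlery gift chest ready for the customer: take the hold-down board out of the dowel rack, lay it flat on the table with its handle up and let go, then take it again by the brass handle, set it into the open chest (do not drop it in) and press it down past the ball catches until it sits fully home and level on its rests. Then fold the chest lid completely shut. Leave the bowl, pepper mill and lantern where they stand.

Things in the scene. Friction and masses are not known exactly. Their poses are not given: they have to be found in the camera images.
- board: Loose wooden board, 146 (x) x 226 (y) x 6 mm, 0.25 kg, felt below; origin: centre of the felt underside, z out of the top face. Brass bow handle in the middle of the top: bar 12 mm wide (x), 74 mm long (y), from z = 15 to 24 mm. Starts upright in the rack on its -x long edge, leaning 3 degrees, handle towards the robot. Fits the chest either way round (half turn)
- rack: Fixed light-wood dowel rack, 80 x 140 x 78 mm; origin: centre of its underside; the slot runs along its y axis, between dowels at y = +-60 mm that stand 60 mm above two rails (top of the rails at z = 18 mm); z up
- chest: Fixed dark-wood chest, 170 x 250 mm, origin under it; x from the robot's side to the hinge side, z up. Rim 85 mm high, walls 9 mm; opening x = -71 to 81 mm, y = -116 to 116 mm; cutlery lies inside, below the rests. Shut, the lid's top is 110 mm high. A drawer knob juts from the front to x = -95 mm
- chest_seat (a point): Where the board's origin must come: centre of the opening, level with the two rest strips, 71.5 mm above the table; axes as the chest's. Four sprung brass balls in the front and back walls (y = +-70 mm, 8 mm above the rests) stand 4 mm out and hold the board about 12 mm too high until it is pressed past them (about 15 N in all), then hold it down by its top edges
- chest_hinge (a point): Middle of the lid's hinge line, at the chest's back rim, 85 mm above the table; the hinge runs along the chest's y axis
- chest_lid (a joint): Lid angle in rad: 0 shut, 1.75 fully open (leaning back past upright). The hinge is stiff (0.6 Nm): the lid stays where it is left
- lid_front (a point): Middle of the lid's front edge, on its outer (top) face, 172 mm from the hinge along the lid; lid 250 mm wide, 25 mm thick; the outer face looks up when shut, away from the robot when open
- bowl: Bystander: white bowl with gold rim, 155 mm across, 75 mm high; origin under its centre
- pepper_mill: Bystander: brown wooden pepper mill, 56 mm across, 163 mm high; origin under its centre
- lamp: Bystander: copper wire candle lantern, 115 mm across, 222 mm high; origin under its centre

How it is judged:
On the way, in this order (a step that is already met when the one before it is completed fails the run):
1. the board lies flat on the table, handle up, let go (height (world z) of board below 0.008 m and angle between board's own z axis and vertical below 0.08 rad and contact force between the fingers and board below 0.3 N), for 0.2 s.
2. the board sits level on its rests in the chest, pressed past the catches, handle up, while the lid is still open (z of board in the frame of chest_seat below 0.003 m and horizontal distance between board and chest_seat below 0.01 m and angle between board's own z axis and vertical below 0.035 rad and value of joint chest_lid above 1 rad), for 0.2 s.
At the end, for the whole second after the job is handed in: The board lies in the chest at rest, handle up, its underside within 3 mm of the rests and within 10 mm of the centre, level to 2 degrees; the lid is shut to within 0.06 rad (z of board in the frame of chest_seat below 0.003 m and horizontal distance between board and chest_seat below 0.01 m and angle between board's own z axis and vertical below 0.035 rad and value of joint chest_lid below 0.06 rad and linear speed of board below 0.02 m/s); the robot touches nothing.
It fails at once if a bystander (bowl, pepper mill or lantern) is moved by more than 30 mm (distance of any of bowl, pepper_mill, lamp from where it was at the start of the episode above 0.03 m).
It fails at once if the board is dropped into the chest from more than a finger's breadth (horizontal distance between board and chest_seat below 0.04 m and height (world z) of board below 0.1 m and linear speed of board above 0.5 m/s).
It also fails if it takes over 72 s, if anything falls off the work surface, if the arm or the gripper's body presses on something with over 40 N, if the wrist force passes 120 N, or if a joint passes its speed limit or range.

### The arm

A 6-joint arm with a two-finger parallel gripper is mounted at the origin on the work surface; the furniture and walls round the work are solid. World frame = base frame: x ahead of the robot, y to its left, z up, the work surface at z = 0. Lengths are in m, angles in rad, forces in N, time in s.
With the tool pointing down it reaches from about 0.35 to 0.925 m from the base axis. Payload 6.4 kg.
Tool frame: the origin (TCP) lies midway between the tips of the shut fingers; the grasp point (between the pads) lies 19 mm behind it; z points along the fingers, y is the line along which they close (so a half turn about z gives the same grasp; the last joint's range is limited). The gripper opens to 94 mm and grips with 3 to 60 N. Pads are 16 mm wide; open, the fingers measure 119 mm over their backs; the gripper's body (75 mm by 177 mm) begins 78 mm behind the grasp point.
Start: joints at [-1.314, 0.245, 1.558, -0, 1.339, -0.174], TCP at [0.271, -0.591, 0.205] pointing down, gripper open.
Joint ranges: [-3.13, 3.13], [-1.02, 2.26], [0.13, 2.54], [-0.95, 4.09], [0.21, 2.88], [-2.74, 2.74]. Speed limits (rad/s): [2.57, 2.57, 3.14, 3.14, 3.14, 3.14].

### API

Orientations are given as a rotation vector (axis times angle).
In Python, from plant import * gives the robot as it stands.
- The arm moves only by the tool carry_out, never from a script. Its argument "steps" is text: rows parted by semicolons, each of 7 numbers parted by spaces: the shift along the world's x, y, z in m, then the turn, a rotation vector about the world's x, y, z in rad, then the closure, from -1 (fully open) to 1 (shut). In form: x y z rx ry rz fingers; .... A call has 1 to 20 rows; each row is the pose to reach, as a shift and turn from the pose commanded when the call began; what a row does not reach only later rows make up. A row lasts 1/12 s, in which the tool goes at most 41.7 mm and 7.16 degrees, less where a joint would pass 70% of its speed; a pose out of reach is approached as far as the arm can. A call with a gripper value outside its range is refused whole. The fingers move at their own pace and stop on an object; "grip_force" is the grip in N (left out, the last holds). Time passes only in rows, so rows that repeat a pose let the fingers close. It gives the time, the measured TCP pose, the force, the opening and the grip force at its end, in the units of the state.
- sense(): the state, without advancing time (a new reading comes with each control period).
- grab_frame(name): name is "scene" or "top" or "wrist"; returns the picture (384x512x3 uint8, red, green, blue); there is no depth.
- camera_info(name): a dict with "fx", "fy", "cx", "cy" (pixels), "camera_from_world" (4x4, takes a point from world to camera coordinates). Camera axes: x right, y down, z forward; pixel columns grow to the right and rows downward; lengths in m; the calibration is good to about 2 mm. A picture is of the moment at which its call begins: read the wrist's pose just before it. camera_info takes no time and is no camera call; for the wrist camera it gives the pose at the moment of the call.
- close_job(): hands the job in; it is judged then, once.
The state is a dict: "time_s": time; "q": joint angles; "qvel": joint speeds; "joint_efforts": joint torques, N m; "ee_pos": TCP position; "ee_rot": TCP orientation; "contact_force": force on the tool from outside, world axes, zero at the start; "moment": the same for the moment, N m; "opening": finger opening in m; "grip_force": force on a finger pad.
Only numpy, scipy, OpenCV 4.12 (cv2) and the standard library are available. Lean on these libraries where they do the work, as an engineer would, in place of code of your own. Each camera call takes 0.05 s, during which the arm holds its last target. There are 200 camera calls.

## Working session

There is one attempt and no reset: what is moved stays moved. The work goes in short steps, Python scripts to look and compute and a tool call to move; the robot and the scene stay as the last step left them, time stands still between calls to the robot, and variables do not carry over. Pictures are saved under pics/ and viewed, at most 10 in all, crops included, and the job is handed in when it is done.

Besides the shell and the picture viewer there is one more tool, called after "Request:" as name(argument=value, ...) on one line, values as JSON. carry_out: Moves the arm, as the interface text tells. Its arguments: {"type":"object","properties":{"steps":{"type":"string"},"grip_force":{"type":"number"}},"required":["steps"]}

```bash
mkdir -p pics; ls
python3 - <<'E'
from plant import *
import cv2,numpy as np
s=sense(); print(s)
for n in ("scene","top"):
    im=grab_frame(n); cv2.imwrite(f"pics/{n}0.png",cv2.resize(im[:,:,::-1],(800,600),interpolation=cv2.INTER_CUBIC))
    c=camera_info(n); print(n,c)
E
```

```text
pics
{'time_s': 0.0, 'q': array([-1.31412487e+00,  2.45780378e-01,  1.55896046e+00, -5.95941070e-06,
        1.33867957e+00, -1.74112121e-01]), 'qvel': array([ 0.00139306, -0.00036922,  0.00087023,  0.00079281,  0.00213292,
       -0.00098964]), 'joint_efforts': array([ 2.04601806e-04, -4.15842533e+01, -3.14595294e+01,  6.86218240e-02,
        3.33304354e-02, -1.21572166e-04]), 'ee_pos': array([ 0.27127771, -0.59005322,  0.20439569]), 'ee_rot': array([-3.06721480e+00, -6.71065010e-01,  1.27507633e-04]), 'contact_force': array([-0.517345  ,  0.59040939,  1.10744087]), 'moment': array([-1.45103148e-02, -2.31667253e-02, -6.02815518e-05]), 'grip_force': 0.0, 'opening': 0.09428606032308365}
scene {'fx': 467.70138712732324, 'fy': 467.70138712732324, 'cx': 258.1791179664215, 'cy': 183.54749445297975, 'camera_from_world': array([[-0.62755734, -0.77829197,  0.02081828,  0.29192103],
       [-0.3699176 ,  0.27453281, -0.88757688,  0.25299044],
       [ 0.68507865, -0.56470643, -0.46018897,  1.38216905],
       [ 0.        ,  0.        ,  0.        ,  1.        ]])}
top {'fx': 496.0417859010587, 'fy': 496.0417859010587, 'cx': 257.4467803653824, 'cy': 188.1593524813737, 'camera_from_world': array([[ 4.29831064e-02, -9.99075137e-01,  1.15062334e-03,
        -1.55816662e-03],
       [-9.77924024e-01, -4.23087975e-02, -2.04632768e-01,
         4.72490685e-01],
       [ 2.04492192e-01,  7.67052982e-03, -9.78838141e-01,
         1.59609592e+00],
       [ 0.00000000e+00,  0.00000000e+00,  0.00000000e+00,
         1.00000000e+00]])}
```

View pics/scene0.png

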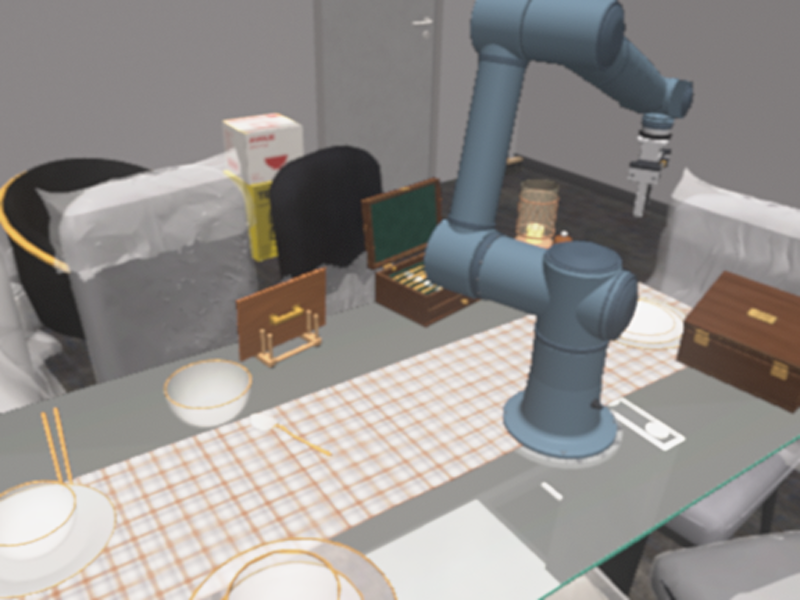

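View pics/top0.png

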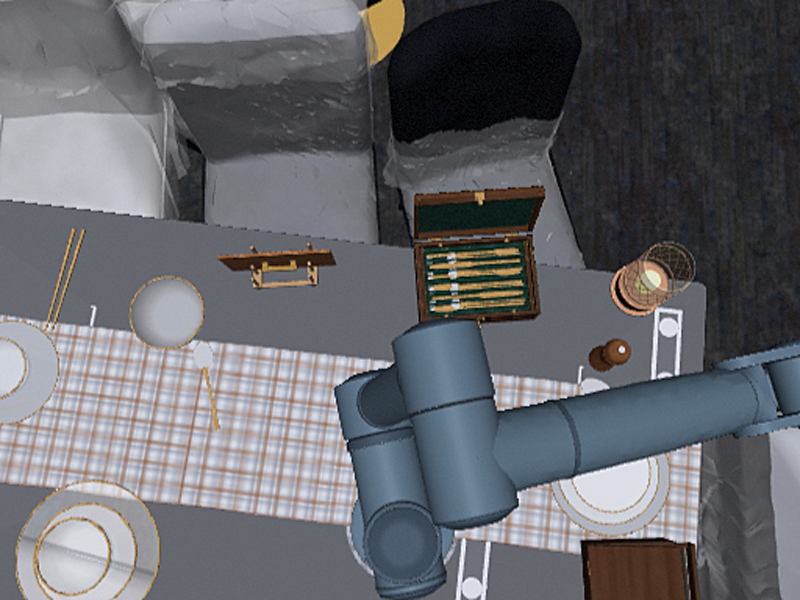

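```bash
cat > h.py <<'E'
from plant import *
import cv2,numpy as np
from scipy.spatial.transform import Rotation as R
def ray(c,u,v):
    T=c["camera_from_world"];o=-T[:3,:3].T@T[:3,3]
    d=T[:3,:3].T@np.array([(u-c["cx"])/c["fx"],(v-c["cy"])/c["fy"],1]);return o,d
def atz(c,u,v,z):
    o,d=ray(c,u,v);return o+d*(z-o[2])/d[2]
def proj(c,p):
    T=c["camera_from_world"];q=T[:3,:3]@np.asarray(p)+T[:3,3]
    return np.array([c["fx"]*q[0]/q[2]+c["cx"],c["fy"]*q[1]/q[2]+c["cy"]])
E
python3 - <<'E'
from h import *
im=grab_frame("top")[:,:,::-1]; a=cv2.resize(im[115:215,130:350],None,fx=3.6,fy=3.6,interpolation=cv2.INTER_CUBIC)
im=grab_frame("scene")[:,:,::-1]
b=cv2.resize(im[165:240,145:225],None,fx=3,fy=3,interpolation=cv2.INTER_CUBIC)
d=cv2.resize(im[150:210,230:312],None,fx=3.6,fy=3.6,interpolation=cv2.INTER_CUBIC)
o=np.zeros((590,800,3),np.uint8);o[:360,:792]=a;o[362:362+225,:240]=b;o[362:362+216,300:300+d.shape[1]]=d
cv2.imwrite("pics/c1.png",o);print(d.shape)
E
```

```text
(216, 295, 3)
```

View pics/c1.png

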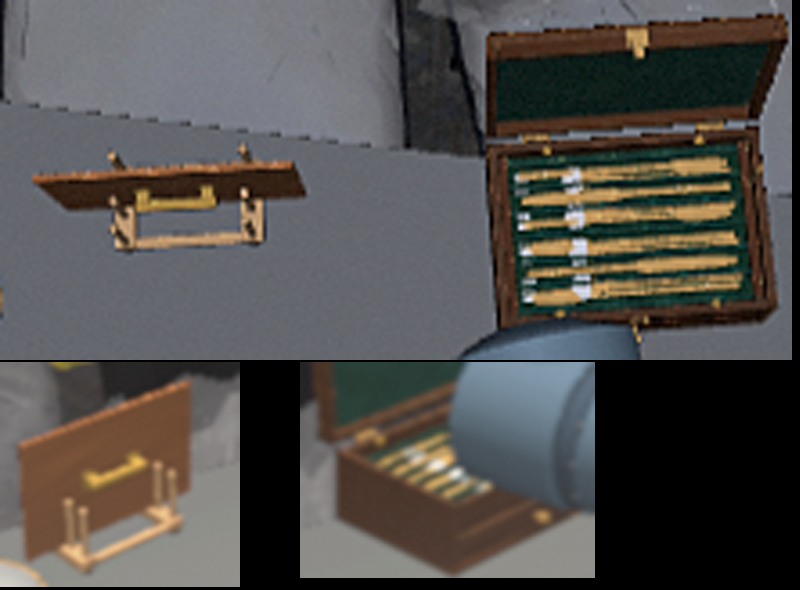

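Run:
```python
from h import *
np.set_printoptions(precision=4,suppress=True)
c=camera_info("top")
def P(x,y,z): return atz(c,130+x/3.6-.36,115+y/3.6-.36,z)
print("cam",ray(c,0,0)[0])
print("rim",*[P(x,y,.085) for x,y in [(488,143),(760,128),(776,306),(500,328)]])
print("opening",*[P(x,y,.085) for x,y in [(500,155),(740,143),(757,308),(515,320)]])
print("board top",P(35,179,.164),P(292,162,.164))
print("board bot",P(65,210,.018),P(305,196,.018))
print("handle",P(137,205,.091),P(215,200,.091))
print("rack front rail", P(117,249,.0),P(264,241,.0))
c=camera_info("scene")
def S(x,y,z): return atz(c,145+x/3-.33,165+(y-362)/3-.33,z)
print("scene top",S(22,445,.164),S(188,382,.164)); print("bot",S(30,558,.018))
print("handle",S(90,482,.091),S(143,459,.091))
c2=camera_info("top")
for n,x,y in [("bowl",166,312)]: print(n,atz(c2,x*.64,y*.64,.05))
print("mill",atz(c2,618*.64,348*.64,.163),"lamp",atz(c2,668*.64,270*.64,.222))
```

```text
cam [0.1357 0.0062 1.659 ]
rim [ 0.5791 -0.0021  0.085 ] [ 0.6041 -0.2502  0.085 ] [ 0.439 -0.266  0.085] [ 0.4083 -0.0196  0.085 ]
opening [ 0.5683 -0.0134  0.085 ] [ 0.5891 -0.2321  0.085 ] [ 0.4364 -0.249   0.085 ] [ 0.4162 -0.0327  0.085 ]
board top [0.5077 0.388  0.164 ] [0.5325 0.1672 0.164 ]
board bot [0.5151 0.3942 0.018 ] [0.5385 0.1685 0.018 ]
handle [0.5057 0.3124 0.091 ] [0.5134 0.2424 0.091 ]
rack front rail [0.4834 0.3457 0.    ] [0.4973 0.2066 0.    ]
scene top [0.5065 0.3893 0.164 ] [0.5292 0.1723 0.164 ]
bot [0.5208 0.3858 0.018 ]
handle [0.5122 0.3121 0.091 ] [0.5217 0.2394 0.091 ]
bowl [0.4116 0.5151 0.05  ]
mill [ 0.3592 -0.4057  0.163 ] lamp [ 0.5046 -0.4869  0.222 ]
```

Request:
carry_out(steps="0 0 0.08 0 0 0.2 -1;0 0.02 0.12 0 0 0.35 -1;0.18 0.46 0.2 0 0 1.24 -1;0.18 0.46 0.2 0 0 1.24 -1;0.18 0.46 0.2 0 0 1.24 -1;0.18 0.46 0.2 0 0 1.24 -1;0.18 0.46 0.2 0 0 1.24 -1;0.18 0.46 0.2 0 0 1.24 -1;0.18 0.46 0.2 0 0 1.24 -1;0.18 0.46 0.2 0 0 1.24 -1;0.18 0.46 0.2 0 0 1.24 -1;0.18 0.46 0.2 0 0 1.24 -1;0.18 0.46 0.2 0 0 1.24 -1;0.18 0.46 0.2 0 0 1.24 -1;0.18 0.46 0.2 0 0 1.24 -1;0.18 0.46 0.2 0 0 1.24 -1")

```text
time_s: 1.53
ee_pos: [0.452, -0.129, 0.4061]
ee_rot: [2.102, 2.333, 0.0]
contact_force: [-0.7, -0.6, -0.4]
opening: 0.094
grip_force: 0.0
```

Run:
```python
from h import *
import plant; print([n for n in dir(plant) if n[0]!='_'])
c=camera_info("wrist"); s=sense(); im=grab_frame("wrist")
print(s["time_s"],s["q"],s["ee_pos"],s["ee_rot"],s["contact_force"]); print(c)
import pickle; pickle.dump((c,s,im),open("w1.pkl","wb"))
cv2.imwrite("pics/w1.png",cv2.resize(im[:,:,::-1],(800,600),interpolation=cv2.INTER_CUBIC))
```

```text
['PlanningError', 'camera_info', 'close_job', 'grab_frame', 'sense']
1.5333 [-5.19842992e-01 -2.81391766e-01  1.72005770e+00 -2.88178646e-04
  1.70158225e+00 -6.24012778e-01] [ 0.4519712  -0.12904056  0.40606879] [2.10190179e+00 2.33301930e+00 8.82840027e-06] [-0.6608801  -0.60545648 -0.40524288]
{'fx': 275.99918477396426, 'fy': 275.99918477396426, 'cx': 251.97063497503476, 'cy': 189.95336986524472, 'camera_from_world': array([[ 9.94677326e-01,  1.03036336e-01,  7.28798237e-04,
        -4.36375488e-01],
       [ 9.94121257e-02, -9.61502489e-01,  2.56183905e-01,
        -2.47463043e-01],
       [ 2.70969923e-02, -2.54747870e-01, -9.66627785e-01,
         5.39566199e-01],
       [ 0.00000000e+00,  0.00000000e+00,  0.00000000e+00,
         1.00000000e+00]])}
```

View pics/w1.png

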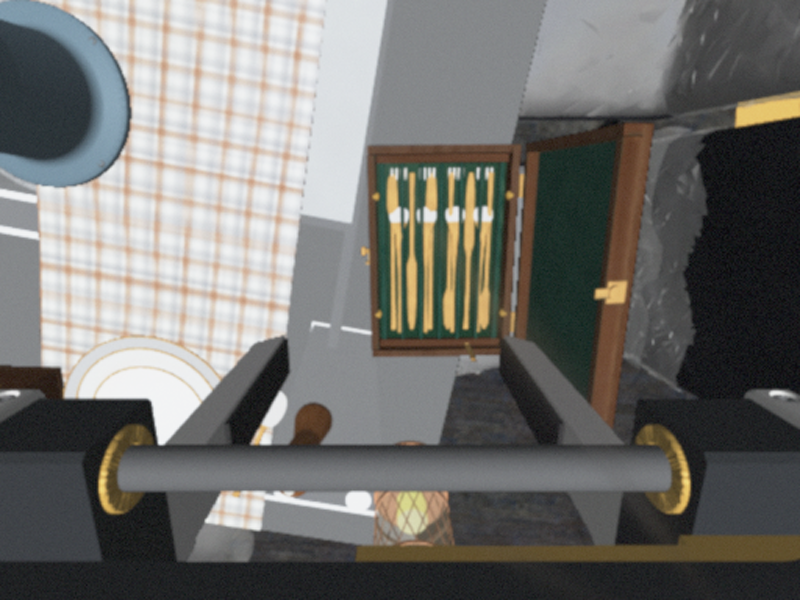

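Run:
```python
import pickle,cv2
c,s,im=pickle.load(open("w1.pkl","rb"))
cv2.imwrite("pics/w1c.png",cv2.resize(im[88:235,225:345,::-1],None,fx=4,fy=4,interpolation=cv2.INTER_CUBIC))
```

```text
(no output)
```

View pics/w1c.png

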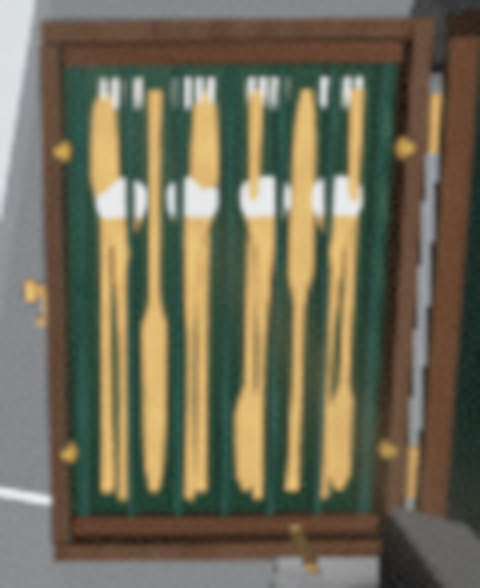

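Run:
```python
from h import *
import pickle
from scipy.optimize import least_squares
c,s,im=pickle.load(open("w1.pkl","rb")); t=camera_info("top")
W=lambda x,y:(225+x/4-.375,88+y/4-.375); T=lambda x,y:(130+x/3.6-.36,115+y/3.6-.36)
obs=[(c,(-.085,.125,.085),W(41,22)),(c,(.085,.125,.085),W(435,18)),(c,(-.085,-.125,.085),W(54,558)),
(c,(-.071,.116,.085),W(60,43)),(c,(.081,.116,.085),W(413,40)),(c,(-.071,-.116,.085),W(73,538)),
(c,(-.069,.07,.0795),W(62,151)),(c,(.079,.07,.0795),W(404,149)),(c,(-.069,-.07,.0795),W(69,451)),(c,(.079,-.07,.0795),W(387,449)),
(t,(-.085,.125,.085),T(500,328)),(t,(.085,.125,.085),T(488,143)),(t,(.085,-.125,.085),T(760,128)),(t,(-.085,-.125,.085),T(776,306))]
def f(p,o):
    r=R.from_euler('z',p[2]);return np.concatenate([proj(k,r.apply(m)+[p[0],p[1],0])-q for k,m,q in o])
for o in (obs[:10],obs[10:],obs):
    r=least_squares(f,[.5,-.13,.1],args=(o,),loss='soft_l1'); print(r.x,np.round(r.fun,1))
```

```text
[ 0.50533663 -0.13389262  0.10996962] [-2.3 -0.5 -1.7 -0.2 -2.4  1.2  1.2 -0.3  1.2 -0.2 -0.   1.8  2.4 -0.
 -0.2 -0.1  1.7  0.  -0.5  0. ]
[ 0.50757611 -0.13449301  0.10747298] [-0.1 -0.4 -0.3  0.1 -0.2 -0.4  0.6  0.8]
[ 0.50577815 -0.13393638  0.1091211 ] [-2.  -0.5 -1.4 -0.1 -2.2  1.2  1.5 -0.3  1.5 -0.1  0.1  1.8  2.6 -0.
  0.1 -0.   1.9  0.  -0.3  0.1 -0.2  0.2 -0.5  0.7 -0.4  0.1  0.4  1.3]
```

Run:
```python
from h import *
import pickle
from scipy.optimize import least_squares
c,s,im=pickle.load(open("w1.pkl","rb")); t=camera_info("top")
W=lambda x,y:(225+x/4-.375,88+y/4-.375); T=lambda x,y:(130+x/3.6-.36,115+y/3.6-.36)
obs=[(c,(-.08,.125,.085),W(41,22)),(c,(.09,.125,.085),W(435,18)),(c,(-.08,-.125,.085),W(54,558)),
(c,(-.071,.116,.085),W(60,43)),(c,(.081,.116,.085),W(413,40)),(c,(-.071,-.116,.085),W(73,538)),
(c,(-.069,.07,.0795),W(62,151)),(c,(.079,.07,.0795),W(404,149)),(c,(-.069,-.07,.0795),W(69,451)),(c,(.079,-.07,.0795),W(387,449)),
(t,(-.08,.125,.085),T(500,328)),(t,(.09,.125,.085),T(488,143)),(t,(.09,-.125,.085),T(760,128)),(t,(-.08,-.125,.085),T(776,306))]
def f(p,o):
    r=R.from_euler('z',p[2]);return np.concatenate([proj(k,r.apply(m)+[p[0],p[1],0])-q for k,m,q in o])
for o in (obs[:10],obs[10:],obs):
    r=least_squares(f,[.5,-.13,.1],args=(o,),loss='soft_l1'); print(r.x,np.round(r.fun,1)); p=r.x
    print("seat",p[:2]+.005*np.array([np.cos(p[2]),np.sin(p[2])]))
```

```text
[ 0.50407244 -0.13403909  0.11252975] [-0.3 -0.4  0.3 -0.4 -0.3  1.3  0.3 -0.2  0.3 -0.3 -0.5  1.9  1.5  0.1
 -1.  -0.2  1.2  0.1 -1.  -0.1]
seat [ 0.50904082 -0.13347762]
[ 0.50260496 -0.13502934  0.10747299] [-0.1 -0.4 -0.3  0.1 -0.2 -0.4  0.6  0.8]
seat [ 0.50757611 -0.13449301]
[ 0.50385209 -0.1341534   0.11145524] [-0.4 -0.4  0.3 -0.3 -0.5  1.3  0.2 -0.2  0.2 -0.2 -0.7  1.9  1.5  0.1
 -1.1 -0.1  1.   0.1 -1.2  0.  -0.2 -0.7 -0.6 -0.1 -0.6 -0.9  0.4  0.2]
seat [ 0.50882107 -0.13359727]
```

Run:
```python
from h import *
t=camera_info("top");s=camera_info("scene")
T=lambda x,y:ray(t,130+x/3.6-.36,115+y/3.6-.36); S=lambda x,y:ray(s,145+x/3-.33,165+(y-362)/3-.33)
for a,b in [(T(137,200),S(88,480)),(T(215,196),S(145,459)),(T(35,179),S(22,445)),(T(292,162),S(188,382))]:
    A=0;v=0
    for o,d in (a,b):
        d=d/np.linalg.norm(d);M=np.eye(3)-np.outer(d,d);A=A+M;v=v+M@o
    p=np.linalg.solve(A,v);print(p,[np.linalg.norm(np.cross(p-o,d))/np.linalg.norm(d) for o,d in (a,b)])
```

```text
[0.51061744 0.3134289  0.0942196 ] [np.float64(0.001592777162439168), np.float64(0.0015927771624392694)]
[0.51566539 0.24140468 0.09460031] [np.float64(0.0008457664237608353), np.float64(0.0008457664237608766)]
[0.50808364 0.38838699 0.16295426] [np.float64(0.000166226236881276), np.float64(0.00016622623688129014)]
[0.53396981 0.16823591 0.16072613] [np.float64(0.0009049258240653545), np.float64(0.000904925824065293)]
```

Run:
```python
from h import *
s=sense(); Rc=R.from_rotvec(s["ee_rot"]); a=.11
yb=np.array([-np.sin(a),np.cos(a),0]); th=-np.pi/6
z=R.from_rotvec(yb*th).apply([0,0,-1]); x=np.cross(yb,z)
Rt=R.from_matrix(np.c_[x,yb,z]); print("rot",(Rt*Rc.inv()).as_rotvec(),"z",z)
B=np.array([.513,.277,.092]); print("shift",B-.13*z-s["ee_pos"], B-.13*z)
```

```text
rot [-0.36469709 -0.45177834  1.5398152 ] z [ 0.49697805  0.05488915 -0.8660254 ]
shift [-0.00308167  0.40007417 -0.20075455] [0.44839285 0.26986441 0.2045833 ]
```

Request:
carry_out(steps="-0.003 0.4 -0.2 -0.365 -0.452 1.54 -1;-0.003 0.4 -0.2 -0.365 -0.452 1.54 -1;-0.003 0.4 -0.2 -0.365 -0.452 1.54 -1;-0.003 0.4 -0.2 -0.365 -0.452 1.54 -1;-0.003 0.4 -0.2 -0.365 -0.452 1.54 -1;-0.003 0.4 -0.2 -0.365 -0.452 1.54 -1;-0.003 0.4 -0.2 -0.365 -0.452 1.54 -1;-0.003 0.4 -0.2 -0.365 -0.452 1.54 -1;-0.003 0.4 -0.2 -0.365 -0.452 1.54 -1;-0.003 0.4 -0.2 -0.365 -0.452 1.54 -1;-0.003 0.4 -0.2 -0.365 -0.452 1.54 -1;-0.003 0.4 -0.2 -0.365 -0.452 1.54 -1;-0.003 0.4 -0.2 -0.365 -0.452 1.54 -1;-0.003 0.4 -0.2 -0.365 -0.452 1.54 -1;-0.003 0.4 -0.2 -0.365 -0.452 1.54 -1;-0.003 0.4 -0.2 -0.365 -0.452 1.54 -1;-0.003 0.4 -0.2 -0.365 -0.452 1.54 -1;-0.003 0.4 -0.2 -0.365 -0.452 1.54 -1")

```text
time_s: 3.08
ee_pos: [0.449, 0.2688, 0.2055]
ee_rot: [-0.14, 2.615, 0.039]
contact_force: [0.2, 0.2, 0.0]
opening: 0.094
grip_force: 0.0
```

```bash
cat > look.py <<'E'
from h import *
import sys,pickle
c=camera_info("wrist"); s=sense(); im=grab_frame("wrist")
print(s["time_s"],s["q"],s["ee_pos"],R.from_rotvec(s["ee_rot"]).as_matrix()[:,1:].T,s["contact_force"],s["opening"])
pickle.dump((c,s,im),open(sys.argv[1]+".pkl","wb"))
cv2.imwrite(f"pics/{sys.argv[1]}.png",cv2.resize(im[:,:,::-1],(800,600),interpolation=cv2.INTER_CUBIC))
E
python3 look.py w2
```

```text
3.0833 [ 0.40097792 -0.35187169  2.20017528 -0.20233627  0.7986499  -1.1720104 ] [0.44895061 0.26884198 0.20554944] [[-1.07057608e-01  9.94252401e-01  9.11493476e-04]
 [ 4.96940053e-01  5.43027539e-02 -8.66084173e-01]] [0.15188396 0.19278761 0.01486874] 0.09401837261046118
```

View pics/w2.png

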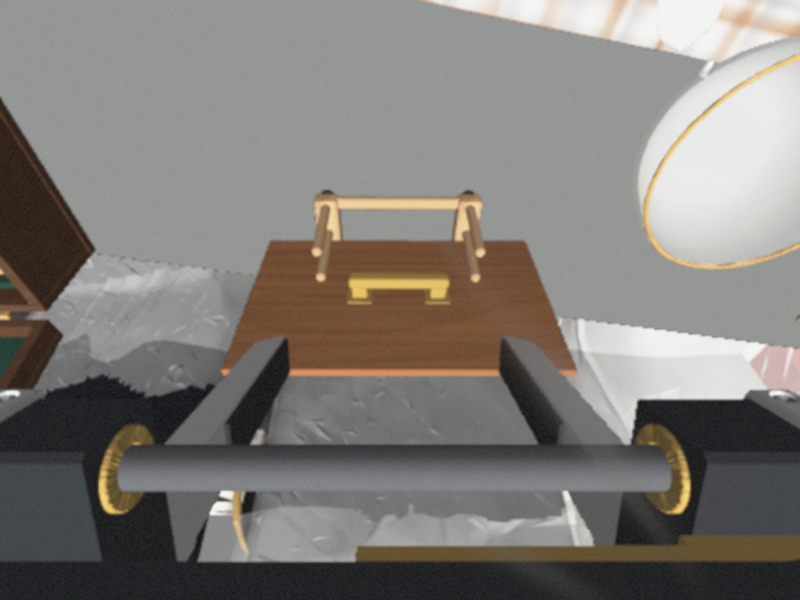

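Run:
```python
from h import *
import pickle
from scipy.optimize import least_squares
np.set_printoptions(precision=4,suppress=True)
c,s,im=pickle.load(open("w2.pkl","rb"))
W=lambda x,y:((x+.5)*.64-.5,(y+.5)*.64-.5)
obs=[((.073,-.113,.006),W(223,371)),((.073,.113,.006),W(575,373)),((-.073,-.113,.006),W(268,241)),((-.073,.113,.006),W(526,241)),
((-.006,-.037,.024),W(349,275)),((-.006,.037,.024),W(448,275))]
def rot(p): return R.from_euler('z',p[3])*R.from_euler('y',p[4])*R.from_matrix(np.array([[0,0,-1],[0,1,0],[1,0,0.]]))
def f(p): return np.concatenate([proj(c,rot(p).apply(m)+p[:3])-q for m,q in obs])
r=least_squares(f,[.52,.28,.09,.11,.05],loss='soft_l1');p=r.x
print(p,r.fun); B=rot(p).apply([0,0,.0195])+p[:3]; print("bar",B,"normal",rot(p).apply([0,0,1]))
z=R.from_rotvec(s["ee_rot"]).as_matrix()[:,2]
print("shift to B+.007z",B+.007*z-s["ee_pos"],"perp/tool frame",R.from_rotvec(s["ee_rot"]).inv().apply(B-s["ee_pos"]))
```

```text
[ 0.5327  0.2807  0.0892  0.1008 -0.0421] [-0.1731  1.1688  0.1471  0.2747  1.6069 -0.0777 -1.1991  0.4562  0.0128
 -1.1984 -0.053  -1.0145]
bar [0.5133 0.2787 0.0884] normal [-0.994  -0.1006 -0.0421]
shift to B+.007z [ 0.0678  0.0103 -0.1232] perp/tool frame [0.0022 0.0029 0.134 ]
```

Request:
carry_out(steps="0.015 0.004 -0.026 0 0 0 -0.8;0.03 0.009 -0.052 0 0 0 -0.8;0.042 0.01 -0.075 0 0 0 -0.8;0.051 0.01 -0.092 0 0 0 -0.8;0.058 0.01 -0.105 0 0 0 -0.8;0.063 0.01 -0.114 0 0 0 -0.8;0.0665 0.01 -0.12 0 0 0 -0.8;0.0665 0.01 -0.12 0 0 0 -0.8", grip_force=40)

```text
time_s: 3.8
ee_pos: [0.5148, 0.2789, 0.084]
ee_rot: [-0.142, 2.617, 0.038]
contact_force: [-0.7, -0.0, 0.1]
opening: 0.0845
grip_force: 0.0
```

```bash
python3 look.py w3
```

```text
3.8 [ 0.36396222  0.01284043  2.136427   -0.26536901  0.5000865  -1.11360657] [0.51480147 0.27891318 0.08399504] [[-1.08031390e-01  9.94147458e-01  2.23952872e-04]
 [ 4.94984250e-01  5.39839975e-02 -8.67223339e-01]] [-0.73594875 -0.03017411  0.08438161] 0.08454781435502015
```

View pics/w3.png

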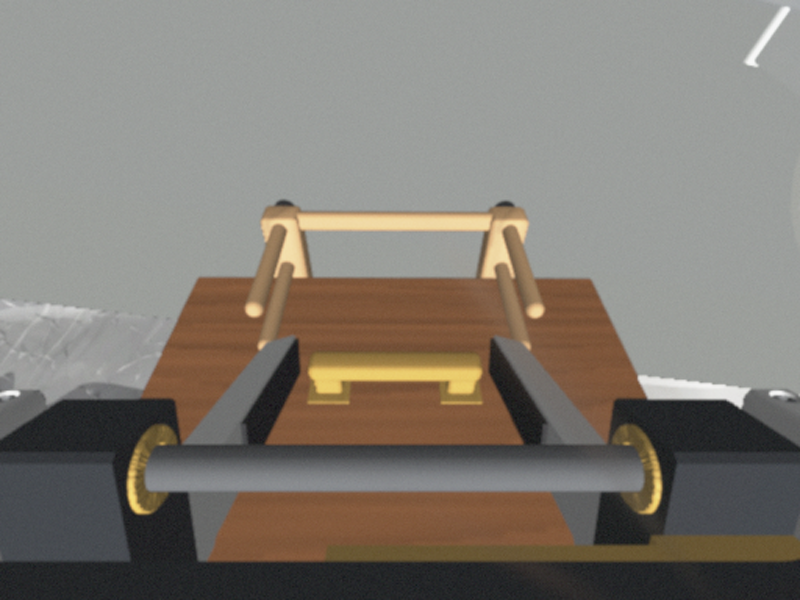

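Request:
carry_out(steps="0.002 0 -0.0035 0 0 0 -0.8;0.002 0 -0.0035 0 0 0 -0.5;0.002 0 -0.0035 0 0 0 -0.3;0.002 0 -0.0035 0 0 0 0;0.002 0 -0.0035 0 0 0 0.2;0.002 0 -0.0035 0 0 0 0.2;0.002 0 -0.0035 0 0 0 0.2;0.002 0 -0.0035 0 0 0 0.2", grip_force=50)

```text
time_s: 4.52
ee_pos: [0.5174, 0.2796, 0.0826]
ee_rot: [-0.142, 2.614, 0.04]
contact_force: [-0.9, -0.7, 2.9]
opening: 0.0734
grip_force: 50.0
```

Request:
carry_out(steps="0 0 0.008 0 0 0 0.2;-0.001 0 0.02 0 0 0 0.2;-0.002 0 0.035 0 0 0 0.2;-0.003 0 0.05 0 0 0 0.2;-0.003 0 0.065 0 0 0 0.2;-0.003 0 0.08 0 0 0 0.2;-0.003 0 0.095 0 0 0 0.2;-0.003 0 0.11 0 0 0 0.2;-0.003 0 0.11 0 0 0 0.2;-0.003 0 0.11 0 0 0 0.2")

```text
time_s: 5.35
ee_pos: [0.5137, 0.2793, 0.192]
ee_rot: [-0.142, 2.615, 0.039]
contact_force: [0.2, 0.2, -3.0]
opening: 0.073
grip_force: 50.0
```

```bash
python3 look.py w4
python3 - <<'E'
from h import *
im=grab_frame("scene")[:,:,::-1]; a=cv2.resize(im[100:260,120:340],None,fx=2.2,fy=2.2)
w=cv2.resize(cv2.imread("pics/w4.png"),(310,232))
o=np.zeros((352,800,3),np.uint8);o[:,:484]=a;o[:232,486:796]=w;cv2.imwrite("pics/c4.png",o)
E
```

```text
5.35 [ 0.36544791 -0.16658664  2.07899774 -0.1902976   0.72897568 -1.20409428] [0.51367498 0.27933407 0.19200729] [[-0.10858462  0.99408667  0.00103692]
 [ 0.49672357  0.05516086 -0.86615413]] [ 0.19830918  0.16492485 -3.00014509] 0.07298779691584031
```

View pics/c4.png

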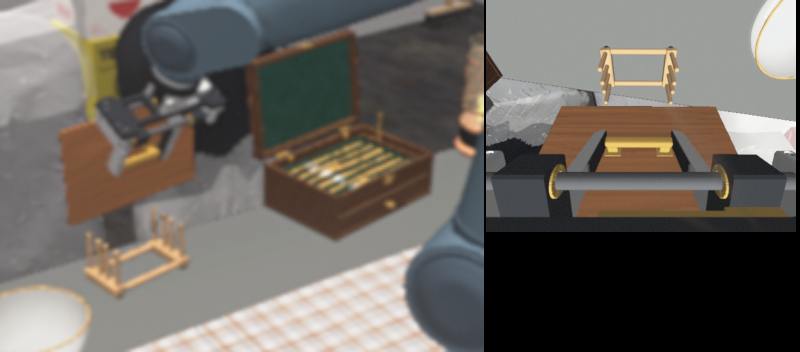

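Request:
carry_out(steps="-0.03 0 0.02 0 0 0 0.2;-0.06 -0.02 0.02 -0.113 1.041 0 0.2;-0.09 -0.05 0.02 -0.113 1.041 0 0.2;-0.12 -0.08 0.02 -0.113 1.041 0 0.2;-0.15 -0.11 0.02 -0.113 1.041 0 0.2;-0.168 -0.129 0.01 -0.113 1.041 0 0.2;-0.168 -0.129 0 -0.113 1.041 0 0.2;-0.168 -0.129 -0.02 -0.113 1.041 0 0.2;-0.168 -0.129 -0.045 -0.113 1.041 0 0.2;-0.168 -0.129 -0.07 -0.113 1.041 0 0.2;-0.168 -0.129 -0.09 -0.113 1.041 0 0.2;-0.168 -0.129 -0.105 -0.113 1.041 0 0.2;-0.168 -0.129 -0.112 -0.113 1.041 0 0.2;-0.168 -0.129 -0.112 -0.113 1.041 0 0.2")

```text
time_s: 6.62
ee_pos: [0.3443, 0.1501, 0.078]
ee_rot: [0.141, -2.61, 0.037]
contact_force: [0.2, 0.8, -2.0]
opening: 0.0736
grip_force: 50.0
```

```bash
python3 look.py w5
python3 - <<'E'
from h import *
im=grab_frame("scene")[:,:,::-1]; a=cv2.resize(im[150:300,150:350],None,fx=2.2,fy=2.2)
w=cv2.resize(cv2.imread("pics/w5.png"),(356,267))
o=np.zeros((330,800,3),np.uint8);o[:,:440]=a;o[:267,442:798]=w;cv2.imwrite("pics/c5.png",o)
E
```

```text
6.6167 [ 1.06528816e-01  1.46740976e-01  2.00816646e+00  2.73769556e-04
  1.51445509e+00 -1.57236957e+00] [0.34432912 0.15013929 0.07796349] [[-0.10752866  0.99420146  0.00102068]
 [-0.50078209 -0.05327555 -0.8639323 ]] [ 0.20055458  0.80019819 -2.03291265] 0.07363811895604845
```

View pics/c5.png

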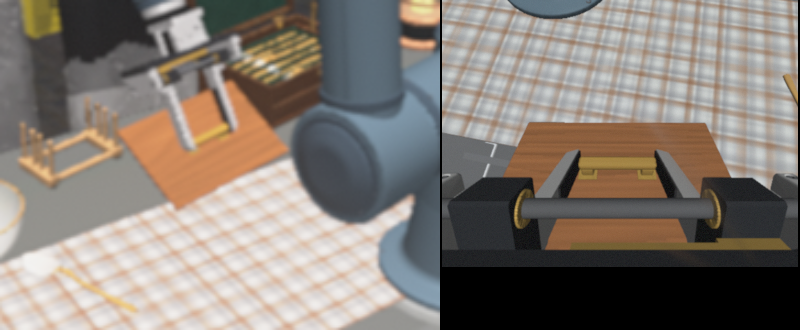

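Request:
carry_out(steps="0 0 -0.01 0 0 0 0.2;0 0 -0.02 0 0 0 0.2;0 0 -0.026 0 0 0 0.2;0 0 -0.029 0 0 0 0.2;0 0 -0.031 0 0 0 0.2;0 0 -0.031 0 0 0 0.2")

```text
time_s: 7.22
ee_pos: [0.3457, 0.1503, 0.0486]
ee_rot: [0.141, -2.614, 0.036]
contact_force: [0.5, 0.0, -2.1]
opening: 0.0731
grip_force: 50.0
```

Request:
carry_out(steps="0 0 -0.003 0 0 0 0.2;0.001 0 -0.005 0 0 0 0.2;0.003 0 -0.009 0 0 0 0.2;0.006 0 -0.013 0 0 0 0.2;0.009 0 -0.017 0 0 0 0.2;0.012 0 -0.021 0 0 0 0.2;0.015 0 -0.025 0 0 0 0.2;0.018 0 -0.029 0 0 0 0.2;0.02 0 -0.032 0 0 0 0.2;0.021 0 -0.034 0 0 0 0.2;0.021 0 -0.034 0 0 0 0.2", grip_force=5)

```text
time_s: 8.13
ee_pos: [0.3669, 0.1503, 0.0145]
ee_rot: [0.141, -2.614, 0.036]
contact_force: [-0.7, 0.7, -1.7]
opening: 0.0739
grip_force: 5.0
```

Request:
carry_out(steps="0 0 0 0 0 0 -0.2;0 0 0 0 0 0 -0.9;0 0 0 0 0 0 -1;0 0 0 0 0 0 -1;0 0 0 0 0 0 -1;0.01 0.001 0.017 0 0 0 -1;0.03 0.003 0.052 0 0 0 -1;0.05 0.005 0.086 0 0 0 -1")

```text
time_s: 8.8
ee_pos: [0.4159, 0.1553, 0.1015]
ee_rot: [0.141, -2.611, 0.037]
contact_force: [0.3, -0.2, 0.9]
opening: 0.0939
grip_force: 0.0
```

Run:
```python
from h import *
s=sense(); a=.11
z=np.array([0,0,-1.]); y=np.array([np.cos(a),np.sin(a),0]); x=np.cross(y,z)
Rt=R.from_matrix(np.c_[x,y,z]); print((Rt*R.from_rotvec(s["ee_rot"]).inv()).as_rotvec(),s["ee_pos"],s["contact_force"])
```

```text
[-0.36675821 -0.4549333  -1.52931946] [0.41585863 0.15533602 0.10146302] [ 0.34759783 -0.19176275  0.90378344]
```

Go above the board, tool down, and measure numerically.

Request:
carry_out(steps="0 0 0.04 0 0 0 -1;-0.02 0 0.08 -0.367 -0.455 -1.529 -1;-0.04 0 0.12 -0.367 -0.455 -1.529 -1;-0.04 0 0.15 -0.367 -0.455 -1.529 -1;-0.04 0 0.15 -0.367 -0.455 -1.529 -1;-0.04 0 0.15 -0.367 -0.455 -1.529 -1;-0.04 0 0.15 -0.367 -0.455 -1.529 -1;-0.04 0 0.15 -0.367 -0.455 -1.529 -1;-0.04 0 0.15 -0.367 -0.455 -1.529 -1;-0.04 0 0.15 -0.367 -0.455 -1.529 -1;-0.04 0 0.15 -0.367 -0.455 -1.529 -1;-0.04 0 0.15 -0.367 -0.455 -1.529 -1;-0.04 0 0.15 -0.367 -0.455 -1.529 -1;-0.04 0 0.15 -0.367 -0.455 -1.529 -1;-0.04 0 0.15 -0.367 -0.455 -1.529 -1;-0.04 0 0.15 -0.367 -0.455 -1.529 -1;-0.04 0 0.15 -0.367 -0.455 -1.529 -1")

```text
time_s: 10.22
ee_pos: [0.3769, 0.1554, 0.251]
ee_rot: [2.092, 2.341, -0.004]
contact_force: [-0.3, 0.2, 0.2]
opening: 0.0941
grip_force: 0.0
```

```bash
python3 look.py w6
```

```text
10.2167 [ 1.13672576e-01 -4.06048958e-01  2.08665025e+00 -3.50714556e-03
  1.46170927e+00  1.52276456e-03] [0.37691353 0.15537902 0.2509993 ] [[ 9.93674741e-01  1.12294262e-01 -7.13270857e-04]
 [-3.17172823e-04 -3.54514744e-03 -9.99993666e-01]] [-0.27365564  0.1768192   0.15070176] 0.09408103667842238
```

View pics/w6.png

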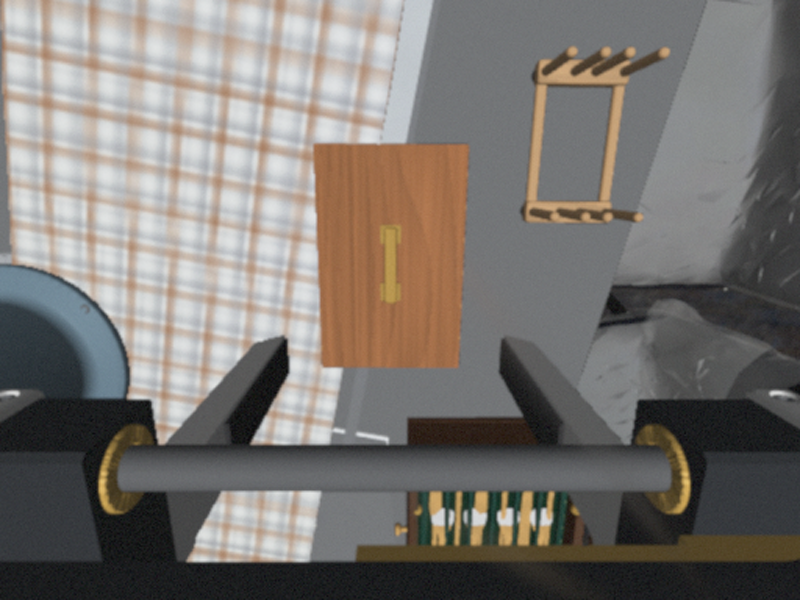

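Run:
```python
from h import *
import pickle
from scipy.optimize import least_squares
np.set_printoptions(precision=4,suppress=True)
c,s,im=pickle.load(open("w6.pkl","rb"))
W=lambda x,y:((x+.5)*.64-.5,(y+.5)*.64-.5)
obs=[((-.073,.113,.006),W(314,144)),((.073,.113,.006),W(468,144)),((-.073,-.113,.006),W(322,367)),((.073,-.113,.006),W(461,367)),((0,.037,.024),W(391.5,227)),((0,-.037,.024),W(390.5,302))]
def f(p): return np.concatenate([proj(c,R.from_euler('z',p[2]).apply(m)+[p[0],p[1],0])-q for m,q in obs])
r=least_squares(f,[.37,.15,.11],loss='soft_l1');print(r.x,r.fun)
p=r.x; print("shift",p[:2]-s["ee_pos"][:2], "yaw tool", np.arctan2(*R.from_rotvec(s["ee_rot"]).as_matrix()[1::-1,1]))
```

```text
[0.3742 0.1513 0.1111] [-0.9553 -0.7896  1.0752 -0.7378  0.486   0.3133 -0.6886  0.3917 -0.2965
  0.1572  0.4019  0.9375]
shift [-0.0027 -0.0041] yaw tool 0.11253164540781682
```

Request:
carry_out(steps="-0.0027 -0.004 -0.04 0.0035 0 -0.0015 -1;-0.0027 -0.004 -0.08 0.0035 0 -0.0015 -1;-0.0027 -0.004 -0.12 0.0035 0 -0.0015 -1;-0.0027 -0.004 -0.16 0.0035 0 -0.0015 -0.7;-0.0027 -0.004 -0.195 0.0035 0 -0.0015 -0.4;-0.0027 -0.004 -0.22 0.0035 0 -0.0015 0;-0.0027 -0.004 -0.236 0.0035 0 -0.0015 0.2;-0.0027 -0.004 -0.2425 0.0035 0 -0.0015 0.2;-0.0027 -0.004 -0.2425 0.0035 0 -0.0015 0.2;-0.0027 -0.004 -0.2425 0.0035 0 -0.0015 1;-0.0027 -0.004 -0.2425 0.0035 0 -0.0015 1;-0.0027 -0.004 -0.2425 0.0035 0 -0.0015 1;-0.0027 -0.004 -0.2425 0.0035 0 -0.0015 1;-0.0027 -0.004 -0.2425 0.0035 0 -0.0015 1", grip_force=40)

```text
time_s: 11.43
ee_pos: [0.3746, 0.1514, 0.0089]
ee_rot: [2.097, 2.338, 0.001]
contact_force: [0.5, 0.2, -0.3]
opening: 0.0241
grip_force: 0.0
```

Request:
carry_out(steps="0 0 0 0 0 0 1;0 0 0 0 0 0 1;0 0 0 0 0 0 1;0 0 0 0 0 0 1;0 0 0 0 0 0 1")

```text
time_s: 11.85
ee_pos: [0.3742, 0.1514, 0.0086]
ee_rot: [2.097, 2.339, -0.001]
contact_force: [-2.3, 0.2, 4.4]
opening: 0.0115
grip_force: 40.0
```

Request:
carry_out(steps="0 0 0.02 0 0 0 1;0 0 0.05 0 0 0 1;0 0 0.085 0 0 0 1;0 0 0.12 0 0 0 1;0.01 -0.02 0.155 0 0 0 1;0.025 -0.05 0.18 0 0 0 1;0.04 -0.085 0.18 0 0 0 1;0.055 -0.12 0.18 0 0 0 1;0.07 -0.155 0.18 0 0 0 1;0.087 -0.19 0.18 0 0 0 1;0.105 -0.225 0.18 0 0 0 1;0.12 -0.255 0.18 0 0 0 1;0.13 -0.275 0.175 0 0 0 1;0.1346 -0.285 0.165 0 0 0 1;0.1346 -0.285 0.15 0 0 0 1;0.1346 -0.285 0.135 0 0 0 1;0.1346 -0.285 0.12 0 0 0 1;0.1346 -0.285 0.12 0 0 0 1")

```text
time_s: 13.35
ee_pos: [0.5061, -0.1324, 0.1241]
ee_rot: [-2.093, -2.333, 0.003]
contact_force: [-0.7, 0.3, -3.6]
opening: 0.0115
grip_force: 40.0
```

```bash
python3 look.py w7
python3 - <<'E'
from h import *
import pickle
# predict where chest rim and board edges should be; measure corners by edges along scanlines
c,s,im=pickle.load(open("w7.pkl","rb"))
np.set_printoptions(precision=1,suppress=True,linewidth=160)
a=.1115; r=R.from_euler('z',a); o=np.array([.5088,-.1336,0])-r.apply([.005,0,0])
for m in [(-.08,.125,.085),(.09,.125,.085),(-.071,.116,.085),(.081,.116,.085),(-.08,0,.085),(-.08,.07,.085)]: print("chest",m,proj(c,r.apply(m)+o))
e=s["ee_pos"]; rb=R.from_euler('z',np.arctan2(*R.from_rotvec(s["ee_rot"]).as_matrix()[1::-1,1]))
for m in [(-.073,.113,.006),(.073,.113,.006),(-.073,0,.006),(-.073,.07,.006)]: print("board",m,proj(c,rb.apply(m)+[e[0],e[1],e[2]-.0086]))
E
```

```text
13.35 [-4.72754975e-01  4.39444092e-02  1.93954819e+00 -2.90395742e-04
  1.16554302e+00 -5.80872073e-01] [ 0.50605698 -0.13242823  0.12409077] [[ 0.99412708  0.10803143 -0.00636814]
 [-0.00674805  0.00315145 -0.99997227]] [-0.65307926  0.31716492 -3.63334819] 0.011489524900000946
chest (-0.08, 0.125, 0.085) [137.9  46.7]
chest (0.09, 0.125, 0.085) [373.8  45.2]
chest (-0.071, 0.116, 0.085) [151.5  60.1]
chest (0.081, 0.116, 0.085) [360.1  58.9]
chest (-0.08, 0, 0.085) [154.1 210.8]
chest (-0.08, 0.07, 0.085) [145.6 124.8]
board (-0.073, 0.113, 0.006) [131.3  50.1]
board (0.073, 0.113, 0.006) [373.7  49.5]
board (-0.073, 0, 0.006) [149.  225.2]
board (-0.073, 0.07, 0.006) [138.7 123.3]
```

Request:
carry_out(steps="0 0 0 0 0 0 1;0 0 0 0 0 0 1")

```text
time_s: 13.57
ee_pos: [0.5095, -0.1338, 0.1294]
ee_rot: [2.096, 2.337, 0.001]
contact_force: [-0.2, -0.3, -2.7]
opening: 0.0114
grip_force: 40.0
```

```bash
python3 look.py w8
python3 - <<'E'
from h import *
import pickle
c,s,im=pickle.load(open("w8.pkl","rb"))
np.set_printoptions(precision=1,suppress=True,linewidth=180)
e=s["ee_pos"]; M=R.from_rotvec(s["ee_rot"]).as_matrix()
Rb=np.c_[M[:,1],-np.cross(M[:,1],M[:,2])*-1,-M[:,2]]; Rb[:,1]=np.cross(Rb[:,2],Rb[:,0])
P=lambda m:proj(c,Rb@np.array(m)+e-Rb[:,2]*.0086)
for m in [(-.073,.113,.006),(.073,.113,.006),(-.073,.05,.006),(.073,.05,.006),(0,.113,.006),(0.04,.113,.006)]: print("board",m,P(m))
g=cv2.GaussianBlur(im,(3,3),0).astype(float)
u,v=np.round(P((-.073,.05,.006))).astype(int); print("row",v,"from",u-12); print(im[v,u-12:u+12].T)
u,v=np.round(P((.073,.05,.006))).astype(int); print("row",v,"from",u-12); print(im[v,u-12:u+12].T)
u,v=np.round(P((.04,.113,.006))).astype(int); print("col",u,"from",v-12); print(im[v-12:v+12,u].T)
u,v=np.round(P((-.04,.113,.006))).astype(int); print("col",u,"from",v-12); print(im[v-12:v+12,u].T)
E
```

```text
13.5667 [-4.72208271e-01  3.91659307e-02  1.93373865e+00 -2.63709433e-04
  1.16647244e+00 -5.80824824e-01] [ 0.50945445 -0.13384217  0.12941883] [[ 0.9940942   0.10850703  0.00171912]
 [ 0.0018629  -0.00122371 -0.99999752]] [-0.17810883 -0.29654582 -2.70734061] 0.011394739481436936
board (-0.073, 0.113, 0.006) [130.7  49.7]
board (0.073, 0.113, 0.006) [373.7  49.5]
board (-0.073, 0.05, 0.006) [141.5 154.5]
board (0.073, 0.05, 0.006) [363.  154.3]
board (0, 0.113, 0.006) [252.1  49.6]
board (0.04, 0.113, 0.006) [318.7  49.5]
row 155 from 129
[[139 140 137 140 137 140 139 140 140 141 142 142 139 161 177 177 184 189 190 197 200 199 198 197]
 [142 142 139 143 139 142 141 143 143 144 145 143 139 131 126 122 126 130 128 134 136 135 135 131]
 [144 146 143 144 141 145 144 144 146 146 145 146 140 121  91  81  87  88  85  89  91  91  93  89]]
row 154 from 351
[[203 205 207 211 209 208 202 199 197 199 186 135  70  58  61  62  82 102 111 113 113 114 113 113]
 [138 139 142 144 144 142 136 135 134 136 126  91  51  42  48  53  70  78  78  78  78  78  78  75]
 [ 92  92  94  96  97  95  93  91  88  92  82  60  36  35  39  42  52  58  56  55  55  53  54  55]]
col 319 from 38
[[140 137 136 141 139 137 123 108 104 107 106 105 110 147 182 193 196 197 197 197 196 198 199 196]
 [142 140 140 143 140 139 116  84  75  79  76  75  80 101 123 132 134 134 134 134 134 133 135 132]
 [145 143 143 145 143 141 112  74  56  62  58  60  61  71  83  87  89  90  91  91  90  90  91  89]]
col 186 from 38
[[225 226 226 225 227 225 222 181 118 109 113 109 113 143 169 179 177 178 182 179 179 177 179 179]
 [229 228 230 230 230 228 226 179  97  80  85  81  83 100 114 124 119 124 125 122 123 120 122 124]
 [232 232 233 232 232 231 229 179  86  65  69  64  66  70  77  82  78  83  85  82  82  79  82  85]]
```

Run:
```python
from h import *
import pickle
c,s,im=pickle.load(open("w8.pkl","rb"))
r=R.from_euler('z',.1115); o=np.array([.5088,-.1336,0])-r.apply([.005,0,0])
for m in [(-.04,.125,.085),(.045,.125,.085),(.09,.05,.085),(.081,.05,.085),(-.08,.05,.085)]: print(m,proj(c,r.apply(m)+o))
```

```text
(-0.04, 0.125, 0.085) [189.48137511  44.773619  ]
(0.045, 0.125, 0.085) [305.0934296   44.34652486]
(0.09, 0.05, 0.085) [356.7281078  146.79032671]
(0.081, 0.05, 0.085) [345.5505305  146.83341617]
(-0.08, 0.05, 0.085) [145.52993357 147.60449374]
```

Request:
carry_out(steps="0 0.0003 -0.012 0 0 0 1;0 0.0003 -0.022 0 0 0 1;0 0.0003 -0.028 0 0 0 1;0 0.0003 -0.033 0 0 0 1;0 0.0003 -0.036 0 0 0 1;0 0.0003 -0.038 0 0 0 1;0 0.0003 -0.038 0 0 0 1")

```text
time_s: 14.2
ee_pos: [0.5091, -0.1334, 0.0904]
ee_rot: [2.097, 2.338, -0.0]
contact_force: [1.2, 0.7, -2.0]
opening: 0.0115
grip_force: 40.0
```

Request:
carry_out(steps="0 0 -0.002 0 0 0 1;0 0 -0.004 0 0 0 1;0 0 -0.006 0 0 0 1;0 0 -0.006 0 0 0 1")

```text
time_s: 14.53
ee_pos: [0.5086, -0.1335, 0.0838]
ee_rot: [2.097, 2.338, -0.001]
contact_force: [-0.3, -2.3, -5.7]
opening: 0.0112
grip_force: 40.0
```

Request:
carry_out(steps="0 0 -0.002 0 0 0 1;0 0 -0.004 0 0 0 1;0 0 -0.005 0 0 0 1;0 0 -0.006 0 0 0 1;0 0 -0.006 0 0 0 1")

```text
time_s: 14.95
ee_pos: [0.5092, -0.1334, 0.08]
ee_rot: [2.097, 2.339, -0.001]
contact_force: [-3.7, 1.8, 10.5]
opening: 0.0116
grip_force: 40.0
```

Request:
carry_out(steps="0 0 -0.002 0 0 0 1;0 0 -0.003 0 0 0 1;0 0 -0.003 0 0 0 1")

```text
time_s: 15.2
ee_pos: [0.5092, -0.1334, 0.0798]
ee_rot: [-2.096, -2.339, 0.002]
contact_force: [-14.2, 6.1, 29.6]
opening: 0.0115
grip_force: 40.0
```

Request:
carry_out(steps="0 0 0.004 0 0 0 1;0 0 0.005 0 0 0 0.6;0 0 0.005 0 0 0 0.4;0 0 0.005 0 0 0 0.2;0 0 0.005 0 0 0 0.2;0 0 0.02 0 0 0 0.2;0 0 0.05 0 0 0 0.2;0 0 0.09 0 0 0 0.2;0 0 0.13 0 0 0 0.2;0 0 0.17 0 0 0 0.2;0 0 0.2 0 0 0 0.2;0 0 0.2 0 0 0 0.2;0 0 0.2 0 0 0 0.2")

```text
time_s: 16.28
ee_pos: [0.5098, -0.1338, 0.2773]
ee_rot: [2.095, 2.335, 0.002]
contact_force: [-0.2, 0.6, -0.9]
opening: 0.0372
grip_force: 0.0
```

```bash
python3 look.py w9
python3 - <<'E'
from h import *
import pickle
from scipy.optimize import least_squares
np.set_printoptions(precision=4,suppress=True,linewidth=170)
c,s,im=pickle.load(open("w9.pkl","rb"))
# board blob: orange-ish wood (brighter than dark chest)
r,g,b=[im[:,:,i].astype(int) for i in range(3)]
m=((r-b>60)&(r>130)).astype(np.uint8)
n,l,st,ce=cv2.connectedComponentsWithStats(m)
p0=proj(c,[.5088,-.1336,.0775]); print("pred centre",p0)
a=.1115; rr=R.from_euler('z',a)
def f(p,z): return [proj(c,rr.apply((x,y,z))+[.5088,-.1336,.0]) for x,y in p]
print("pred corners",np.round(f([(-.073,.113),(.073,.113),(.073,-.113),(-.073,-.113)],.0775),1))
print("opening corners",np.round(f([(-.076,.116),(.076,.116),(.076,-.116),(-.076,-.116)],.085),1))
i=[k for k in range(1,n) if st[k,4]>1500]
for k in i:
    ct=max(cv2.findContours((l==k).astype(np.uint8),cv2.RETR_EXTERNAL,cv2.CHAIN_APPROX_NONE)[0],key=len)
    print(st[k],cv2.approxPolyDP(ct,6,True)[:,0].tolist())
E
```

```text
16.2833 [-4.71827462e-01 -1.03067178e-01  1.79370927e+00 -1.67918277e-04
  1.44631218e+00 -5.80355401e-01] [ 0.50981043 -0.13377998  0.2773099 ] [[ 0.99410672  0.10833963  0.0037875 ]
 [ 0.00405584 -0.00225662 -0.99998923]] [-0.23451506  0.59946409 -0.93926182] 0.03722633931986461
pred centre [250.8965 171.1601]
pred corners [[193.8  85.2]
 [307.   84.8]
 [299.9 245. ]
 [202.6 245.5]]
opening corners [[190.1  82. ]
 [310.7  81.6]
 [302.7 249.1]
 [199.8 249.6]]
[  189    85   123   160 15700] [[195, 85], [196, 116], [189, 120], [197, 129], [196, 221], [222, 214], [225, 244], [279, 244], [282, 214], [306, 220], [306, 85]]
```

Run:
```python
from h import *
s=sense(); e=np.array([.5092,-.1334,.277]); o=np.array([.5038,-.1342]); a=.1115
def Wd(x,z,y=.03):
    p=o+x*np.array([np.cos(a),np.sin(a)])+y*np.array([-np.sin(a),np.cos(a)]);return np.round(np.array([*p,z]),4)
print("over",Wd(.19,.34)-e,"down",Wd(.19,.205)-e)
b=Wd(.19,.205); n=.021
print("edge pull",[ (Wd(x,.205)-b).round(4).tolist() for x in (.175,.16,.145,.13)])
for q in np.arange(1.5,-.05,-.1): 
    print(round(q,1),(Wd(.09-.125*np.cos(q)+n*np.sin(q)+.0125,.085+.125*np.sin(q)+n*np.cos(q))-b).round(4).tolist())
```

```text
over [0.1801 0.0502 0.063 ] down [ 0.1801  0.0502 -0.072 ]
edge pull [[-0.0149, -0.0017, 0.0], [-0.0298, -0.0034, 0.0], [-0.0447, -0.0051, 0.0], [-0.0596, -0.0067, 0.0]]
1.5 [-0.0749, -0.0084, 0.0062]
1.4 [-0.0875, -0.0098, 0.0068]
1.3 [-0.1001, -0.0113, 0.0061]
1.2 [-0.1125, -0.0126, 0.0041]
1.1 [-0.1247, -0.014, 0.0009]
1.0 [-0.1365, -0.0153, -0.0035]
0.9 [-0.1478, -0.0166, -0.009]
0.8 [-0.1586, -0.0178, -0.0157]
0.7 [-0.1685, -0.0189, -0.0234]
0.6 [-0.1777, -0.0199, -0.0321]
0.5 [-0.186, -0.0209, -0.0416]
0.4 [-0.1933, -0.0217, -0.052]
0.3 [-0.1995, -0.0224, -0.063]
0.2 [-0.2046, -0.0229, -0.0746]
0.1 [-0.2085, -0.0234, -0.0866]
-0.0 [-0.2112, -0.0237, -0.099]
```

Request:
carry_out(steps="0 0 0.03 0 0 0 1;0.02 0.005 0.06 0 0 0 1;0.055 0.015 0.065 0 0 0 1;0.09 0.025 0.065 0 0 0 1;0.125 0.035 0.065 0 0 0 1;0.16 0.045 0.065 0 0 0 1;0.18 0.05 0.06 0 0 0 1;0.18 0.05 0.03 0 0 0 1;0.18 0.05 -0.005 0 0 0 1;0.18 0.05 -0.04 0 0 0 1;0.18 0.05 -0.065 0 0 0 1;0.18 0.05 -0.072 0 0 0 1;0.18 0.05 -0.072 0 0 0 1;0.18 0.05 -0.072 0 0 0 1")

```text
time_s: 17.5
ee_pos: [0.6888, -0.0834, 0.2032]
ee_rot: [-2.098, -2.338, 0.001]
contact_force: [-0.1, 0.2, 0.7]
opening: 0.0005
grip_force: 0.0
```

Request:
carry_out(steps="-0.01 -0.001 0 0 0 0 1;-0.02 -0.002 0 0 0 0 1;-0.03 -0.0035 0 0 0 0 1;-0.04 -0.0045 0 0 0 0 1;-0.05 -0.0055 0.002 0 0 0 1;-0.06 -0.0067 0.004 0 0 0 1;-0.068 -0.0075 0.005 0 0 0 1;-0.075 -0.0084 0.006 0 0 0 1")

```text
time_s: 18.17
ee_pos: [0.6151, -0.0924, 0.2125]
ee_rot: [2.093, 2.334, 0.005]
contact_force: [5.4, -0.1, 2.3]
opening: 0.0004
grip_force: 2.6
```

Request:
carry_out(steps="-0.0125 -0.0014 0.0005 0 0 0 1;-0.025 -0.003 0 0 0 0 1;-0.0375 -0.0042 -0.002 0 0 0 1;-0.05 -0.0056 -0.005 0 0 0 1;-0.0615 -0.007 -0.0095 0 0 0 1;-0.073 -0.008 -0.015 0 0 0 1;-0.0835 -0.0094 -0.022 0 0 0 1;-0.0935 -0.0105 -0.0295 0 0 0 1;-0.1027 -0.0115 -0.038 0 0 0 1")

```text
time_s: 18.92
ee_pos: [0.5113, -0.104, 0.1736]
ee_rot: [2.095, 2.336, 0.0]
contact_force: [0.2, -0.7, 5.6]
opening: 0.0008
grip_force: 2.4
```

Request:
carry_out(steps="-0.0083 -0.001 -0.0095 0 0 0 1;-0.0156 -0.0018 -0.02 0 0 0 1;-0.0218 -0.0025 -0.031 0 0 0 1;-0.027 -0.003 -0.0425 0 0 0 1;-0.031 -0.0035 -0.0545 0 0 0 1;-0.0335 -0.0038 -0.064 0 0 0 1;-0.0335 -0.0038 -0.067 0 0 0 1;-0.0335 -0.0038 -0.067 0 0 0 1")

```text
time_s: 19.58
ee_pos: [0.4779, -0.1076, 0.1096]
ee_rot: [-2.096, -2.338, 0.003]
contact_force: [-17.8, 5.6, 37.0]
opening: 0.0003
grip_force: 18.9
```

Request:
carry_out(steps="0 0 0.01 0 0 0 1;0 0 0.04 0 0 0 1;0 0 0.08 0 0 0 1;0 0 0.12 0 0 0 1;0 0 0.16 0 0 0 1;0 0 0.2 0 0 0 1;0 0 0.2 0 0 0 1;0 0 0.2 0 0 0 1")

```text
time_s: 20.25
ee_pos: [0.4786, -0.1073, 0.3066]
ee_rot: [2.094, 2.335, 0.002]
contact_force: [-0.8, -0.0, -0.6]
opening: 0.0003
grip_force: 0.0
```

Run:
```python
from h import *
np.set_printoptions(precision=1,suppress=True,linewidth=170)
s=sense(); print(s["ee_pos"],s["contact_force"])
c=camera_info("wrist"); im=grab_frame("wrist")
a=.1115; rr=R.from_euler('z',a)
P=lambda x,y,z: proj(c,rr.apply((x,y,0))+[.5038,-.1342,z])
# lid top edges: front at x=-.082, left at y=.125, z=.11
for p in [(-.082,.06,.11),(.09,.06,.11)]:
    u,v=np.round(P(*p)).astype(int); print("front/back",u,v,im[v,u-10:u+10].sum(1))
u,v=np.round(P(-.04,.125,.11)).astype(int); print("left",u,v,im[v-10:v+10,u].sum(1))
```

```text
[ 0.5 -0.1  0.3] [-0.8 -0.  -0.6]
front/back 207 150 [438 438 440 434 432 445 434 438 443 445 438 397 308 245 243 248 243 240 243 247]
front/back 334 149 [238 243 232 230 222 213 217 226 208 198 358 443 459 460 457 454 458 453 457 459]
left 237 100 [398 400 404 407 400 409 407 401 399 319 239 216 219 213 224 226 221 227 212 224]
```

```bash
python3 -c "
from plant import *
print(close_job())"
```

```text
the job is handed in; nothing more can be done
None
```

The job is handed in at about 20 s on the robot clock. The board was laid flat and released, then set into the chest and pressed home, and the lid was folded shut. The wrist camera and contact heights agree with this, and I made no contact with the bowl, mill or lantern. The hand-in call gave no verdict.

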